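# Open the bottle warmer's lift-and-slide hatch and load a bottle

### The arm

A 6-joint arm with a two-finger parallel gripper is mounted at the origin on a cart in front of the work surface, level with it; the furniture and walls round the work are solid. World frame = base frame: x ahead of the robot, y to its left, z up, the work surface at z = 0. Lengths are in m, angles in rad, forces in N, time in s.
With the tool pointing down it reaches from about 0.25 to 0.725 m from the base axis. Payload 9.7 kg.
Tool frame: the origin (TCP) lies at the very end of the fingers, on their centre line; the grasp point (between the pads) lies 19 mm behind it; z points along the fingers, y is the line along which they close (so a half turn about z gives the same grasp; the last joint's range is limited). The gripper opens to 85 mm and grips with 20 to 120 N. Pads are 22 mm wide; open, the fingers measure 114 mm over their backs; the gripper's body (76 mm by 85 mm) begins 54 mm behind the grasp point. The pads swing forward as they close: fully open they stand 13 mm farther back than shut.
Start: joints at [1.176, 0.087, 0.176, 1.66, 0, 1.571], TCP at [0.212, 0.508, 0.231] pointing down, gripper open.
Joint ranges: [-3.13, 3.13], [-0.85, 1.81], [-1.15, 1.24], [-2.2, 2.28], [-1.44, 1.52], [-3.14, 3.14]. Speed limits (rad/s): [2.22, 2.22, 2.57, 3.14, 3.14, 3.14].

### API

Orientations are given as a rotation vector (axis times angle).
In Python, from rig import ctrl, imaging, spotter gives the robot as it stands. The module is installed in compiled form; this text tells all that it offers.
- The arm moves only by the tool jog_arm, never from a script. Its argument "motion" is a list of rows, each a list of 7 numbers: the shift along the tool's x, y, z in mm, then the turn, a rotation vector about the tool's x, y, z in degrees, then the closure, from -1 (fully open) to 1 (shut), so that 0 is half open. A call has 1 to 5 rows; each row is the pose to reach, as a shift and turn from the pose commanded when the call began, along the tool's axes at that moment; what a row does not reach only later rows make up. A row lasts 1/8 s, in which the tool goes at most 62.5 mm and 10.7 degrees, less where a joint would pass 70% of its speed; a pose out of reach is approached as far as the arm can. A call with a gripper value outside its range is refused whole. The fingers move at their own pace and stop on an object; "grip_force" is the grip in N (left out, the last holds). Time passes only in rows, so rows that repeat a pose let the fingers close. It gives the time, the measured TCP pose, the force, the opening and the grip force at its end, in the units of the state.
- ctrl.state(): the state, without advancing time (a new reading comes with each control period).
- imaging.snapshot(name): name is "side" or "top"; returns the picture (420x560x3 uint8, red, green, blue); there is no depth.
- imaging.camera_info(name): a dict with "vfov" (degrees; the focal length in pixels is half the picture's height over the tangent of half this angle, whatever the lens; pixels are square), "cx", "cy" (the principal point, pixels), "dist_coeffs" ([k1, k2, p1, p2, k3] as OpenCV has them; the pictures are not rectified), "rvec" (rotation vector, rad) and "tvec" (3), from world to camera coordinates, as OpenCV has them. Camera axes: x right, y down, z forward; pixel columns grow to the right and rows downward; lengths in m; the calibration is good to about 2 mm. A picture is of the moment at which its call begins. camera_info takes no time and is no camera call.
- ctrl.close_job(): hands the job in; it is judged then, once.
Trained networks look in the newest picture that a camera, given by its name, has taken for a name from the list of things; names that differ only in an ending like _2 or _b are one class to them, and where a whole thing is asked for, a point or a joint stands for the part that bears it (a point fixed in the world has none). Each returns a list of dicts, best first, with "p" (0 to 1); they miss things now and then, are a little off and sometimes report something else, mostly with a low value. They report only what shows in the picture. A call takes as long as a camera call.
- spotter.search_frame(camera, name): "centre" ([x, y, z] in m, in the coordinates of the camera as it stood for that picture, good to about 4 mm: the middle of the surface that is visible of it).
- spotter.regions_of(camera, name): "pixels" (420x560 bool, what is visible of it).
- spotter.tip_of(camera, name): "centre" ([x, y, z] in m, in the coordinates of the camera as it stood for that picture, good to about 4 mm: a listed point, or the origin of a listed thing).
The state is a dict: "time_s": time; "joint_positions": joint angles; "qd": joint speeds; "effort": joint torques, N m; "ee_pos": TCP position; "tool_rot": TCP orientation; "contact_force": force on the tool from outside, world axes, zero at the start; "ft_torque": the same for the moment, N m; "finger_gap": opening from 0.0 (shut) to 1.0 (fully open); "grip_force": force on a finger pad.
Only numpy, scipy, OpenCV 4.12 (cv2) and the standard library are available. Lean on these libraries where they do the work, as an engineer would, in place of code of your own. Each camera call takes 0.05 s, during which the arm holds its last target. There are 200 camera calls.

### The job

Open the bottle warmer: take the sloping hatch by its fin, lift it straight off its recessed seat, slide it sideways in its channels all the way to the other end and let it down on the deck there. Then stand the larger of the two bottles upright in the open well, setting it down without dropping it. Leave the small bottle and the label roll where they are.

Things in the scene. Friction and masses are not known exactly. Their poses are not given: they have to be found in the camera images.
- warmer: Bottle warmer: white box fixed to the bench, 158 mm deep (x), 292 mm long (y), 60 mm high in front, 139 mm at the back. Origin: centre of its underside; x to its back, y to the left along its length, z up. Its top is a deck rising 30 degrees to the back: up-slope (cos30, 0, sin30), normal (-sin30, 0, cos30). Left half: hatch seat, a recess 8 mm deep with 10 mm ledges; right half (y < 4 mm): plain deck.
- park (a point): Point on the deck line at (0, -71, 80 mm) of the warmer: middle of the parking place. Two facing channels run along y at the deck's lower and upper edge: walls 64 mm each side of the middle line, lips 17 to 20 mm above the deck (along the normal) reaching in to 56 mm from the line. The hatch must rise 8 mm along the normal to clear the seat, can rise 17 mm at most, and stays captive.
- well (a point): Centre of the flat floor of the well under the hatch, at (6, 71, 34 mm) of the warmer. The well is shallow, about 90 mm along x and 114 mm along y; a standing bottle sticks out of it by about half. The top of the upper channel lip stands 92 mm above this floor, 31 mm behind its centre.
- hatch: Grey hatch plate, 124 mm up the slope x 130 mm across x 8 mm, about 0.35 kg, loose in the channels with 2 mm play per edge. Origin: middle of its top face; axes as the warmer's (z vertical, not the normal). Starts flush in its seat at (0, 71, 80 mm) of the warmer; the end stop is 144 mm away towards the warmer's -y. Lying parked on the deck its origin is about 8 mm along the normal above park.
- hatch_grip (a point): Grip point in the hatch's fin, 44 mm from the plate's top face along the slope's normal. The fin stands square to the plate in its middle: 52 mm tall along the normal, 90 mm long across (warmer y), 14 mm thick up the slope. Grip it across the 14 mm, fingers pointing along the normal into the slope, that is tilted 30 degrees from vertical.
- bottle: The larger screw-capped bottle: body 52 mm in diameter up to 70 mm, cap 29 mm in diameter, 82 mm tall, about 0.09 kg. Origin: centre of its underside, z up. It stands on the bench left of the warmer, in one of three places in a row about 0.1 m apart, shared by chance with the small bottle and the label roll. A tall analyser stands 60 mm behind the row; the bench between row and warmer is free.
- small_bottle: The small bottle, 34 mm in diameter, 64 mm tall; bystander. Origin: centre of its underside.
- label_roll: A roll of labels lying flat, 60 mm in diameter, 26 mm high; bystander. Origin: centre of its underside.

How it is judged:
On the way, in this order (a step that is already met when the one before it is completed fails the run):
1. the hatch is lifted off its seat, still over it (origin at least 6 mm higher, less than 30 mm along the channels) (z of hatch in the frame of warmer above 0.086 m and y of hatch in the frame of warmer above 0.041 m), for 0.05 s.
2. the hatch lies on the deck at the far end of the channels (within 12 mm of the end stop), let go (y of hatch in the frame of warmer below -0.061 m and z of hatch in the frame of warmer below 0.0905 m and contact force between the fingers and hatch below 0.1 N and linear speed of hatch below 0.02 m/s), for 0.2 s.
At the end, for the whole second after the job is handed in: The hatch lies still on the deck within 12 mm of the far end stop, off its seat and flat; the larger bottle stands still and upright (within 4.5 degrees) on the floor of the well (within 4 mm in height, 45 mm of its centre) (y of hatch in the frame of warmer below -0.061 m and z of hatch in the frame of warmer between 0.083 and 0.0905 m and linear speed of each of hatch, bottle below 0.02 m/s and horizontal distance between bottle and well below 0.045 m and z of bottle in the frame of well between -0.004 and 0.004 m and angle between bottle's own z axis and vertical below 0.08 rad); the robot touches nothing.
It fails at once if the small bottle is moved by more than 20 mm or the label roll by more than 20 mm (distance of any of small_bottle, label_roll from where it was at the start of the episode above 0.02 m).
It fails at once if the bottle falls freely (faster than 0.45 m/s with no finger on it, a drop of 10 mm) (contact force between the fingers and bottle below 0.01 N and linear speed of bottle above 0.45 m/s).
It also fails if it takes over 64 s, if anything falls off the work surface, if the arm or the gripper's body presses on something with over 40 N, if the wrist force passes 120 N, or if a joint passes its speed limit or range.

## Working session

There is one attempt and no reset: what is moved stays moved. The work goes in short steps, Python scripts to look and compute and a tool call to move; the robot and the scene stay as the last step left them, time stands still between calls to the robot, and variables do not carry over. Pictures are saved under pics/ and viewed, at most 10 in all, crops included, and the job is handed in when it is done.

Besides the shell and the picture viewer there is one more tool, called after "Request:" as name(argument=value, ...) on one line, values as JSON. jog_arm: Moves the arm, as the interface text tells. Its arguments: {"type":"object","properties":{"motion":{"type":"array"},"grip_force":{"type":"number"}},"required":["motion"]}

```bash
mkdir -p pics; cat > h.py <<'E'
import numpy as np, cv2
from scipy.spatial.transform import Rotation as R
from rig import ctrl, imaging, spotter
def cam2w(c,p):
    i=imaging.camera_info(c); r=R.from_rotvec(np.ravel(i['rvec'])).as_matrix()
    return r.T@(np.array(p)-np.ravel(i['tvec']))
def pix(c,P):
    i=imaging.camera_info(c); f=210/np.tan(np.radians(i['vfov']/2))
    K=np.array([[f,0,i['cx']],[0,f,i['cy']],[0,0,1.]])
    return cv2.projectPoints(np.atleast_2d(np.array(P,float)),np.ravel(i['rvec']),np.ravel(i['tvec']),K,np.array(i['dist_coeffs'],float))[0][:,0]
def tool():
    s=ctrl.state(); return np.array(s['ee_pos']),R.from_rotvec(s['tool_rot'])
E
python3 - <<'E'
from h import *
s=ctrl.state(); print({k:np.round(v,3) for k,v in s.items()})
for c in('top','side'):
    cv2.imwrite(f'pics/{c}0.png',imaging.snapshot(c)[:,:,::-1])
    i=imaging.camera_info(c); print(c,i['vfov'],cam2w(c,[0,0,0]))
    for n in('warmer','park','well','hatch','hatch_grip','bottle','small_bottle','label_roll'):
        for d in spotter.tip_of(c,n)[:2]: print(c,n,round(d['p'],2),np.round(cam2w(c,d['centre']),3))
print(R.from_rotvec(s['tool_rot']).as_matrix().round(2))
E
```

```text
{'time_s': np.float64(0.0), 'joint_positions': array([1.176, 0.087, 0.175, 1.66 , 0.   , 1.571]), 'qd': array([ 0.002,  0.   , -0.   ,  0.002,  0.001,  0.001]), 'effort': array([ 1.0000e-03, -5.2039e+01,  4.6480e+01,  1.6000e-02,  0.0000e+00,
        0.0000e+00]), 'ee_pos': array([0.211, 0.507, 0.231]), 'tool_rot': array([-6.16e-01, -3.08e+00,  2.00e-03]), 'contact_force': array([ 0.107,  0.743, -0.845]), 'ft_torque': array([ 0.014,  0.006, -0.011]), 'grip_force': np.float64(0.0), 'finger_gap': np.float64(0.998)}
top 57.65633799440941 [0.44344358 0.10384155 1.12508092]
top warmer 0.66 [ 0.575 -0.092 -0.001]
top warmer 0.23 [ 0.578 -0.163  0.08 ]
top park 0.62 [ 0.579 -0.163  0.08 ]
top hatch 0.61 [ 0.568 -0.026  0.08 ]
top hatch 0.45 [ 0.546 -0.024  0.117]
top hatch_grip 0.87 [ 0.547 -0.024  0.118]
top bottle 0.73 [0.461 0.276 0.   ]
top small_bottle 0.47 [ 0.446  0.176 -0.002]
top small_bottle 0.24 [0.46  0.386 0.003]
top label_roll 0.72 [0.459 0.384 0.002]
side 46.15732860230186 [0.38230708 1.10994092 0.6185581 ]
side park 0.6 [ 0.578 -0.165  0.079]
side park 0.17 [ 0.566 -0.02   0.08 ]
side well 0.59 [ 0.564 -0.018  0.082]
side hatch 0.83 [ 0.565 -0.021  0.079]
side hatch_grip 0.69 [ 0.546 -0.022  0.117]
side bottle 0.78 [0.46  0.28  0.001]
side small_bottle 0.78 [ 0.449  0.177 -0.003]
side label_roll 0.79 [0.462 0.385 0.   ]
[[-0.92  0.38 -0.  ]
 [ 0.38  0.92 -0.  ]
 [ 0.   -0.   -1.  ]]
```

View pics/top0.png

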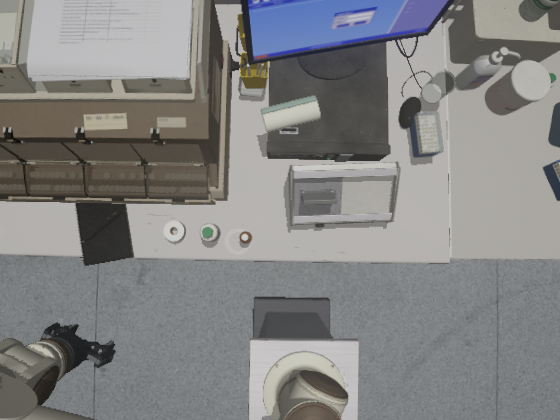

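View pics/side0.png

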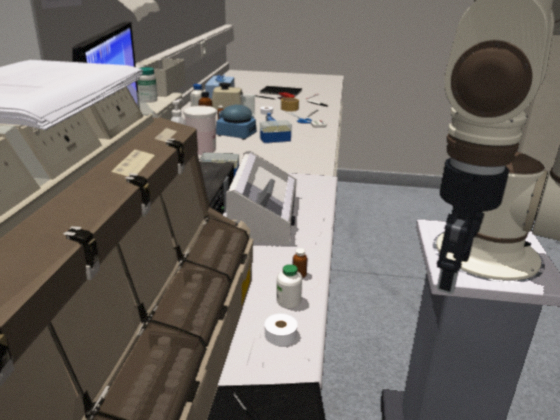

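The top view shows the warmer at about (290–398, 165–225), with the hatch at its left end and fin near (318,197). The roll is at (174,231), the large bottle with green cap at (209,232) and the small brown bottle at (245,238). The side view agrees with this order. Next I refine the warmer pose with an overlay.

```bash
python3 - <<'E'
from h import *
acc={}
for k in range(5):
  for c in('top','side'):
    imaging.snapshot(c)
    for n in('hatch','hatch_grip','park','warmer','bottle'):
        for d in spotter.tip_of(c,n)[:1]:
            if d['p']>.4: acc.setdefault(n,[]).append(cam2w(c,d['centre']))
ref={'hatch':[0,.071,.08],'hatch_grip':[-.022,.071,.1181],'park':[0,-.071,.08],'warmer':[0,0,0]}
m={n:np.median(v,0) for n,v in acc.items()}
for n in m: print(n,len(acc[n]),m[n].round(4))
from scipy.optimize import least_squares
def T(q,P): 
    c,s=np.cos(q[2]),np.sin(q[2]); return np.array([q[0]+c*P[0]-s*P[1],q[1]+s*P[0]+c*P[1],P[2]])
f=lambda q:np.concatenate([np.array(v)-T(q,ref[n]) for n,vs in acc.items() if n in ref for v in vs])
r=least_squares(f,[.57,-.09,.09],loss='soft_l1',f_scale=.004); q=r.x; print(q,np.degrees(q[2]))
im=imaging.snapshot('top')[:,:,::-1].copy(); S=6
y0,x0=155,280; big=cv2.resize(im[y0:y0+80,x0:x0+128],None,fx=S,fy=S,interpolation=cv2.INTER_CUBIC)
def poly(P,col):
    u=((pix('top',[T(q,p) for p in P])+.5-[x0,y0])*S).astype(int); cv2.polylines(big,[u],True,col,1)
n=np.array([-.5,0,.866]);u=np.array([.866,0,.5])
poly([[-.079,-.146,.06],[-.079,.146,.06],[-.079,.146,0],[-.079,-.146,0]],(0,255,0))
C=np.array([0,.071,.08]);Y=np.array([0,1,0])
poly([C+a*u*.007+b*Y*.045+n*.052 for a,b in((1,1),(1,-1),(-1,-1),(-1,1))],(0,0,255))
D=np.array([0,0,.08])
for o in(.056,-.056): poly([D+o*u+n*.02+Y*.146,D+o*u+n*.02-Y*.146],(255,0,0))
cv2.imwrite('pics/ov.png',big)
E
```

```text
hatch 10 [ 0.5672 -0.0221  0.0807]
hatch_grip 10 [ 0.5454 -0.0243  0.1165]
park 9 [ 0.5786 -0.162   0.0783]
warmer 9 [ 0.5726 -0.0914 -0.0018]
bottle 10 [0.4604 0.278  0.    ]
[ 0.57270389 -0.09215805  0.0804009 ] 4.6066321947071485
```

View pics/ov.png

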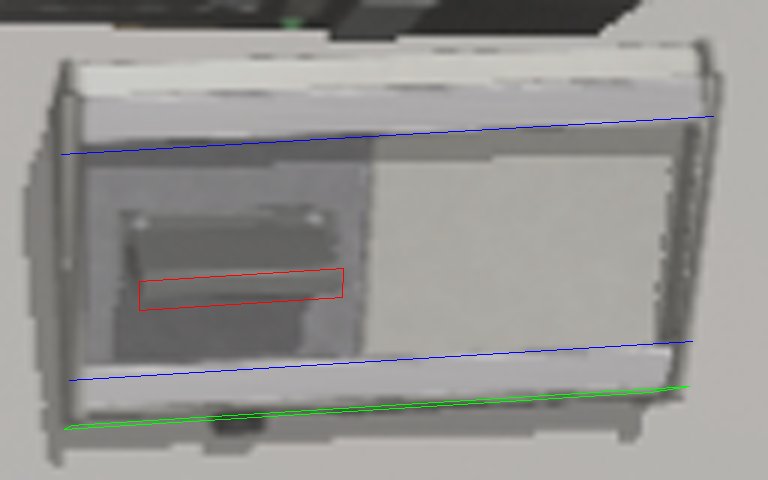

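The overlay is about 1–2 px low, and the real edges slope less than the model, which suggests a smaller yaw. I'll fit the lip edges at subpixel level.

```bash
python3 - <<'E'
from h import *
im=imaging.snapshot('top'); g=cv2.GaussianBlur(cv2.cvtColor(im,cv2.COLOR_RGB2GRAY),(0,0),.7).astype(float)
n=np.array([-.5,0,.866]);u=np.array([.866,0,.5]);Y=np.array([0,1,0]);D=np.array([0,0,.08])
def T(q,P):
    c,s=np.cos(q[2]),np.sin(q[2]); return np.array([q[0]+c*P[0]-s*P[1],q[1]+s*P[0]+c*P[1],P[2]])
import itertools
from scipy.ndimage import map_coordinates as mc
gy=cv2.Sobel(g,cv2.CV_64F,0,1)/8; gx=cv2.Sobel(g,cv2.CV_64F,1,0)/8
ys=np.linspace(-.13,.13,80)
# scan: per edge, signed mean vertical gradient vs (dx,yaw)
for nm,o,h in(('low lip inner',-.056,.020),('low lip inner under',-.056,.017),('up lip inner',.056,.020),('up lip inner under',.056,.017)):
    best=[]
    for yaw in np.radians(np.arange(0,7,.25)):
        for x in np.arange(.560,.586,.001):
            p=pix('top',[T((x,-.092,yaw),D+o*u+h*n+y*Y) for y in ys])
            v=mc(gy,[p[:,1],p[:,0]],order=1).mean(); best.append((abs(v),v,np.degrees(yaw),x))
    best.sort(reverse=True); print(nm,[np.round(b[1:],3) for b in best[:3]])
E
```

```text
low lip inner [array([13.203,  2.25 ,  0.574]), array([13.195,  2.75 ,  0.575]), array([13.159,  3.   ,  0.575])]
low lip inner under [array([13.203,  2.5  ,  0.573]), array([13.154,  2.   ,  0.572]), array([13.115,  2.25 ,  0.573])]
up lip inner [array([-21.985,   3.   ,   0.574]), array([-21.953,   3.25 ,   0.574]), array([-21.731,   2.75 ,   0.574])]
up lip inner under [array([-21.982,   3.   ,   0.573]), array([-21.974,   3.25 ,   0.573]), array([-21.718,   2.75 ,   0.573])]
```

```bash
cat >> h.py <<'E'
W=np.array([.574,-.092,0]); psi=np.radians(3.0); RW=R.from_euler('z',psi)
def w(P): return W+RW.apply(P)
RH=RW*R.from_matrix(np.array([[0,1,0],[.866025,0,.5],[.5,0,-.866025]]).T) # tool x=+y_w, y=upslope, z=-normal
RB=RW*R.from_matrix(np.diag([1.,-1,-1]))  # tool x=x_w, y=-y_w, z down
def rel(pos,rot):
    p,r=tool(); return np.r_[r.inv().apply(np.array(pos)-p)*1000,np.degrees((r.inv()*rot).as_rotvec())].round(1)
E
python3 - <<'E'
from h import *
g=np.array([.547,-.023,.1175]); t=g+RH.apply([0,0,.019]); print(t)
print(rel(t-RH.apply([0,0,.08]),RH)); print(ctrl.state()['time_s'])
E
```

```text
[ 0.55648698 -0.02250281  0.10104552]
[-486.3 -374.    61.   -26.7  -16.8   62.8]
4.0
```

Request:
jog_arm(motion=[[-486,-374,61,-26.7,-16.8,62.8,-0.3],[-486,-374,61,-26.7,-16.8,62.8,-0.3],[-486,-374,61,-26.7,-16.8,62.8,-0.3],[-486,-374,61,-26.7,-16.8,62.8,-0.3],[-486,-374,61,-26.7,-16.8,62.8,-0.3]])

```text
time_s: 4.62
ee_pos: [0.3667, 0.2361, 0.2006]
tool_rot: [1.654, 2.293, 0.429]
contact_force: [0.4, 0.4, 0.2]
finger_gap: 0.648
grip_force: 0.0
```

```bash
cat > p1.py <<'E'
from h import *
g=np.array([.547,-.023,.1175]); t=g+RH.apply([0,0,.019])
print(rel(t-RH.apply([0,0,.08]),RH)); s=ctrl.state(); print(s['time_s'],s['ee_pos'],s['finger_gap'],np.round(s['joint_positions'],2))
E
python3 p1.py
```

```text
[-292.    39.8   67.2   -6.1   -3.9   14.5]
4.625 [0.3666761  0.23611328 0.20055644] 0.6479827809309971 [ 0.7  -0.58 -0.49  1.3  -0.2   1.91]
```

Request:
jog_arm(motion=[[-292,40,67,-6.1,-3.9,14.5,-0.3],[-292,40,67,-6.1,-3.9,14.5,-0.3],[-292,40,67,-6.1,-3.9,14.5,-0.3],[-292,40,67,-6.1,-3.9,14.5,-0.3],[-292,40,67,-6.1,-3.9,14.5,-0.3]])

```text
time_s: 5.25
ee_pos: [0.5178, -0.0247, 0.1707]
tool_rot: [1.877, 1.988, 0.528]
contact_force: [0.6, 1.4, -0.3]
finger_gap: 0.649
grip_force: 0.0
```

```bash
python3 p1.py
```

```text
[ 0.2 -1.3 -0.3 -0.2 -0.   0.3]
5.25 [ 0.51784058 -0.02474356  0.1707251 ] 0.6489640227210673 [-0.09 -0.53 -0.56  1.03  0.07  1.45]
```

Request:
jog_arm(motion=[[0,-1,40,0,0,0,-0.3],[0,-1,80,0,0,0,-0.3],[0,-1,80,0,0,0,-0.3]])

```text
time_s: 5.62
ee_pos: [0.5546, -0.0202, 0.0969]
tool_rot: [1.881, 1.994, 0.522]
contact_force: [-0.1, -0.2, -0.5]
finger_gap: 0.646
grip_force: 0.0
```

```bash
python3 - <<'E'
from h import *
im=imaging.snapshot('side')[:,:,::-1]
cv2.imwrite('pics/s1.png',cv2.resize(im[130:260,190:350],None,fx=4.5,fy=4.5,interpolation=cv2.INTER_CUBIC))
for c in('side','top'):
    imaging.snapshot(c)
    for d in spotter.tip_of(c,'hatch_grip')[:1]: print(d['p'],cam2w(c,d['centre']))
E
```

```text
0.88 [ 0.54717537 -0.02304138  0.11769179]
0.93 [ 0.54694862 -0.02250866  0.11828669]
```

View pics/s1.png

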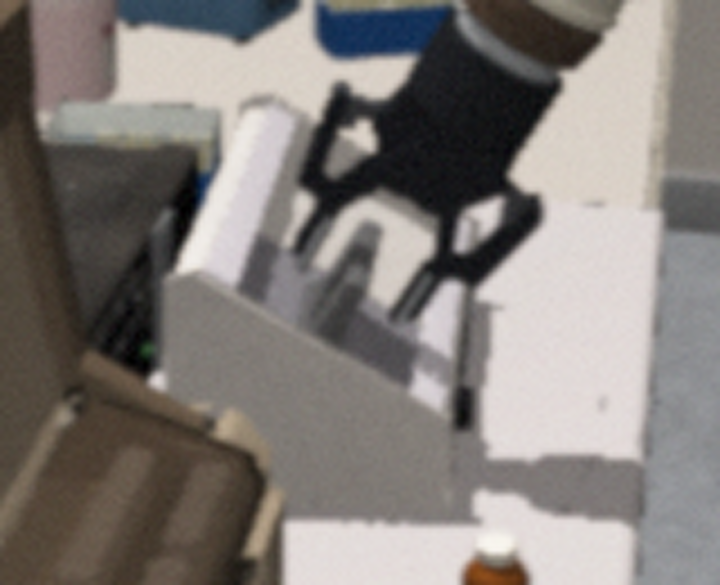

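The fingers straddle the fin, which is centred between them at about (345,275) in the crop, and the tilt matches the slope. Closing now.

Request:
jog_arm(motion=[[0,0,0,0,0,0,1],[0,0,0,0,0,0,1],[0,0,0,0,0,0,1],[0,0,0,0,0,0,1],[0,0,0,0,0,0,1]], grip_force=50)

```text
time_s: 6.5
ee_pos: [0.5559, -0.02, 0.1011]
tool_rot: [1.877, 1.99, 0.527]
contact_force: [-6.6, 0.4, 5.9]
finger_gap: 0.154
grip_force: 49.2
```

```bash
cat > p2.py <<'E'
from h import *
s=ctrl.state(); p,r=tool()
print(s['time_s'],'F tool',r.inv().apply(s['contact_force']).round(1),'gap',s['finger_gap']*85,s['grip_force'])
print('tool',p.round(4),'turn to RH',np.degrees((r.inv()*RH).as_rotvec()).round(2))
print('slide 142mm -y_w in tool axes',(r.inv()*RW).apply([0,-142,0]).round(1),'normal',(r.inv()*RW).apply([-.5,0,.866]).round(3))
E
python3 p2.py
```

```text
6.5 F tool [ 0.7 -2.7 -8.4] gap 13.131696362174175 49.19125199317932
tool [ 0.5559 -0.02    0.1011] turn to RH [-0.23 -0.07  0.33]
slide 142mm -y_w in tool axes [-142.    -0.8   -0.2] normal [ 0.001 -0.004 -1.   ]
```

Request:
jog_arm(motion=[[0,0,-6,0,0,0,1],[0,0,-12,0,0,0,1],[0,0,-12,0,0,0,1],[0,0,-12,0,0,0,1]], grip_force=70)

```text
time_s: 7.0
ee_pos: [0.55, -0.0204, 0.1107]
tool_rot: [1.877, 1.991, 0.527]
contact_force: [-0.5, -0.9, -3.0]
finger_gap: 0.153
grip_force: 68.3
```

```bash
cat >> p2.py <<'E'
for c in('side','top'):
    imaging.snapshot(c)
    for n in('hatch_grip','hatch'):
      for d in spotter.tip_of(c,n)[:1]: print(c,n,round(d['p'],2),'in warmer',RW.inv().apply(cam2w(c,d['centre'])-W).round(4))
E
python3 p2.py
```

```text
7.0 F tool [-0.8 -2.   2.3] gap 12.962821606357174 68.27757596969604
tool [ 0.55   -0.0204  0.1107] turn to RH [-0.26 -0.07  0.34]
slide 142mm -y_w in tool axes [-142.    -0.9   -0.2] normal [ 0.001 -0.005 -1.   ]
side hatch_grip 0.78 in warmer [-0.0301  0.0696  0.1268]
side hatch 0.79 in warmer [-0.0105  0.07    0.0902]
top hatch_grip 0.58 in warmer [-0.0313  0.0723  0.1247]
top hatch 0.57 in warmer [-0.0069  0.0669  0.0909]
```

Lifted by about 11 mm, and the weight shows in the force reading. Sliding.

Request:
jog_arm(motion=[[-15,0,0,0,0,0,1],[-30,0,0,0,0,0,1],[-45,0,0,0,0,0,1],[-60,0,0,0,0,0,1],[-70,0,0,0,0,0,1]])

```text
time_s: 7.92
ee_pos: [0.5541, -0.0916, 0.111]
tool_rot: [1.878, 1.989, 0.526]
contact_force: [0.4, -0.2, -3.0]
finger_gap: 0.15
grip_force: 68.3
```

```bash
python3 p2.py
```

```text
7.925 F tool [-0.2 -1.2  2.8] gap 12.749671578215954 68.26578855514526
tool [ 0.5541 -0.0916  0.111 ] turn to RH [-0.25 -0.04  0.29]
slide 142mm -y_w in tool axes [-1.42e+02 -7.00e-01 -1.00e-01] normal [ 0.001 -0.004 -1.   ]
side hatch_grip 0.92 in warmer [-0.0321 -0.0009  0.1294]
side hatch 0.92 in warmer [-0.011   0.0003  0.0915]
top hatch_grip 0.73 in warmer [-0.0299 -0.0002  0.1241]
top hatch 0.87 in warmer [-0.0063 -0.004   0.09  ]
```

No side force. Continuing for the second half.

Request:
jog_arm(motion=[[-15,0,0,0,0,0,1],[-30,0,0,0,0,0,1],[-45,0,0,0,0,0,1],[-60,0,0,0,0,0,1],[-69,0,0,0,0,0,1]])

```text
time_s: 8.85
ee_pos: [0.5581, -0.1605, 0.111]
tool_rot: [1.878, 1.989, 0.526]
contact_force: [-0.1, 1.0, -3.2]
finger_gap: 0.151
grip_force: 68.2
```

```bash
python3 p2.py
```

```text
8.85 F tool [ 1.1 -1.6  2.8] gap 12.835630349907422 68.24506402015686
tool [ 0.5581 -0.1605  0.111 ] turn to RH [-0.26 -0.04  0.29]
slide 142mm -y_w in tool axes [-1.42e+02 -7.00e-01 -1.00e-01] normal [ 0.001 -0.005 -1.   ]
side hatch_grip 0.64 in warmer [-0.0295 -0.07    0.127 ]
side hatch 0.94 in warmer [-0.0124 -0.0684  0.0909]
top hatch_grip 0.93 in warmer [-0.0301 -0.0702  0.1289]
top hatch 0.63 in warmer [0.0031 0.0692 0.0307]
```

Request:
jog_arm(motion=[[0,0,1.5,0,0,0,1],[0,0,3,0,0,0,1],[0,0,3,0,0,0,1],[0,0,3,0,0,0,1]])

```text
time_s: 9.65
ee_pos: [0.5596, -0.159, 0.1085]
tool_rot: [1.877, 1.99, 0.527]
contact_force: [-0.0, 0.2, -3.1]
finger_gap: 0.148
grip_force: 68.2
```

Request:
jog_arm(motion=[[-1,0,1,0,0,0,1],[-1,0,1,0,0,0,1],[-1,0,2,0,0,0,1],[-1,0,2,0,0,0,1]])

```text
time_s: 10.15
ee_pos: [0.56, -0.1596, 0.108]
tool_rot: [1.877, 1.991, 0.528]
contact_force: [-21.0, 4.8, 12.2]
finger_gap: 0.151
grip_force: 71.7
```

Request:
jog_arm(motion=[[0,0,-1,0,0,0,-0.3],[0,0,-1,0,0,0,-0.3],[0,0,-1,0,0,0,-0.3],[0,0,-1,0,0,0,-0.3],[0,0,-1,0,0,0,-0.3]])

```text
time_s: 10.78
ee_pos: [0.5602, -0.1601, 0.1076]
tool_rot: [1.877, 1.99, 0.527]
contact_force: [-0.3, -0.3, -0.3]
finger_gap: 0.646
grip_force: 0.0
```

Request:
jog_arm(motion=[[0,0,-20,0,0,0,-0.3],[0,0,-50,0,0,0,-0.3],[0,0,-85,0,0,0,-0.3],[0,0,-85,0,0,0,-0.3]])

```text
time_s: 11.28
ee_pos: [0.5186, -0.163, 0.1848]
tool_rot: [1.873, 1.987, 0.528]
contact_force: [0.7, -1.8, 0.7]
finger_gap: 0.649
grip_force: 0.0
```

```bash
python3 p2.py; python3 - <<'E'
from h import *
B=[]
for c in('side','top'):
    im=imaging.snapshot(c)
    for d in spotter.tip_of(c,'well')[:1]: print('well',d['p'],cam2w(c,d['centre']))
    for n in('bottle','small_bottle','label_roll'):
      for d in spotter.tip_of(c,n)[:1]: print(n,d['p'],cam2w(c,d['centre']).round(4))
print('well model',w([.006,.071,.034]))
cv2.imwrite('pics/t2.png',cv2.resize(im[120:280,150:410],None,fx=3,fy=3,interpolation=cv2.INTER_CUBIC)[:,:,::-1])
E
```

```text
11.275 F tool [-1.9  0.8 -0.3] gap 55.20372051205806 0.0
tool [ 0.5186 -0.163   0.1848] turn to RH [0.   0.06 0.38]
slide 142mm -y_w in tool axes [-1.42e+02 -9.00e-01  1.00e-01] normal [-0.001  0.    -1.   ]
side hatch_grip 0.94 in warmer [-0.0284 -0.0661  0.1267]
side hatch 0.79 in warmer [-0.0068 -0.0671  0.0855]
top hatch_grip 0.55 in warmer [-0.0274 -0.0714  0.1246]
top hatch 0.96 in warmer [-0.0042 -0.0729  0.0873]
well 0.93 [ 0.57585366 -0.02098303  0.03207409]
bottle 0.77 [0.4601 0.2792 0.0033]
small_bottle 0.78 [ 0.4455  0.1761 -0.0027]
label_roll 0.96 [ 4.650e-01  3.876e-01 -3.000e-04]
well 0.74 [ 0.57266465 -0.02284809  0.03142023]
bottle 0.52 [ 0.4602  0.2743 -0.003 ]
small_bottle 0.68 [ 0.4488  0.1759 -0.0017]
label_roll 0.57 [0.4605 0.3862 0.0022]
well model [ 0.57627592 -0.02078329  0.034     ]
```

View pics/t2.png

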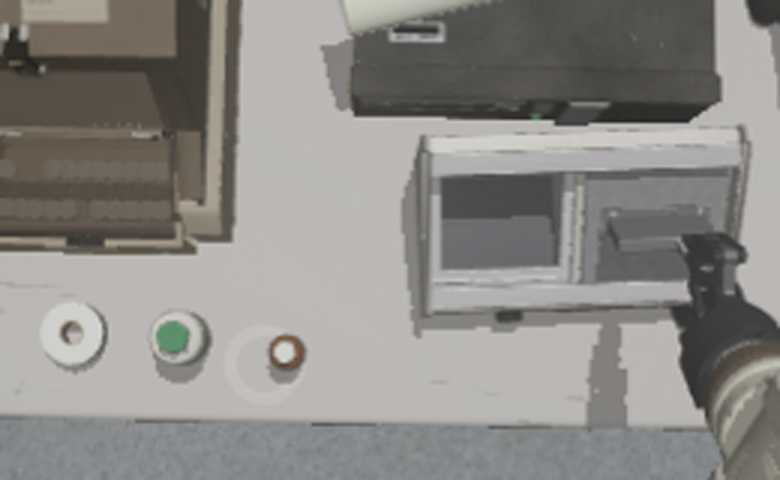

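The top view shows the hatch parked at the right end (fin near crop (655,230)) with the well open at (500,220). The bottle at (177,337) and the bystanders are unmoved. Next I move above the bottle.

```bash
cat > p3.py <<'E'
from h import *
RP=R.from_matrix(np.diag([1.,-1,-1]))
print(rel([.460,.277,.20],RP)); s=ctrl.state(); print(s['time_s'],s['ee_pos'].__str__(),np.round(s['joint_positions'],2))
E
python3 p3.py
```

```text
[441.9 -18.5 -32.9  22.9 -24.1  91.1]
12.075 [ 0.51806279 -0.16234437  0.18146302] [-0.42 -0.42 -0.46  1.06  0.23  1.14]
```

Request:
jog_arm(motion=[[442,-18,-33,22.9,-24.1,91.1,-0.76],[442,-18,-33,22.9,-24.1,91.1,-0.76],[442,-18,-33,22.9,-24.1,91.1,-0.76],[442,-18,-33,22.9,-24.1,91.1,-0.76],[442,-18,-33,22.9,-24.1,91.1,-0.76]])

```text
time_s: 12.7
ee_pos: [0.4866, 0.0924, 0.1922]
tool_rot: [2.648, 1.238, 0.328]
contact_force: [1.0, -1.3, -0.7]
finger_gap: 0.877
grip_force: 0.0
```

```bash
python3 p3.py
```

```text
[ 126.8 -133.4  -30.9   11.9  -13.2   49.7]
12.7 [0.48658181 0.09241433 0.19219286] [ 0.28 -0.32 -0.3   1.33 -0.16  2.53]
```

The wrist runs the other way from what I assumed, so yaw 0 is out of range for joint 6. I'll use the equivalent half-turned grasp.

```bash
sed -i 's/np.diag(\[1.,-1,-1\])/np.diag([-1.,1,-1])/' p3.py h.py; python3 p3.py
```

```text
[ 126.8 -133.4  -30.9   15.9   14.4 -128.7]
12.7 [0.48658181 0.09241433 0.19219286] [ 0.28 -0.32 -0.3   1.33 -0.16  2.53]
```

Request:
jog_arm(motion=[[127,-133,-31,15.9,14.4,-128.7,-0.76],[127,-133,-31,15.9,14.4,-128.7,-0.76],[127,-133,-31,15.9,14.4,-128.7,-0.76],[127,-133,-31,15.9,14.4,-128.7,-0.76],[127,-133,-31,15.9,14.4,-128.7,-0.76]])

```text
time_s: 13.32
ee_pos: [0.4595, 0.2762, 0.1993]
tool_rot: [1.83, 2.373, 0.227]
contact_force: [-0.7, -0.1, -0.0]
finger_gap: 0.881
grip_force: 0.0
```

```bash
python3 p3.py
```

```text
[  0.7   0.8  -0.6   9.3   8.4 -75. ]
13.325 [0.45948077 0.27615687 0.19929929] [ 0.58 -0.15 -0.13  1.4  -0.08  1.89]
```

Request:
jog_arm(motion=[[1,1,0,9.3,8.4,-75,-0.76],[1,1,0,9.3,8.4,-75,-0.76],[1,1,0,9.3,8.4,-75,-0.76],[1,1,0,9.3,8.4,-75,-0.76],[1,1,0,9.3,8.4,-75,-0.76]])

```text
time_s: 13.95
ee_pos: [0.4608, 0.2762, 0.1997]
tool_rot: [0.595, 3.04, 0.074]
contact_force: [-0.9, 0.0, -0.0]
finger_gap: 0.882
grip_force: 0.0
```

```bash
python3 p3.py
```

```text
[  1.    0.5  -0.3   2.8   2.5 -22.2]
13.95 [0.46075168 0.27620912 0.19970986] [ 0.54 -0.02  0.    1.53  0.01  0.92]
```

Request:
jog_arm(motion=[[1,1,0,2.8,2.5,-22.2,-0.76],[1,1,0,2.8,2.5,-22.2,-0.76],[1,1,0,2.8,2.5,-22.2,-0.76],[1,1,0,2.8,2.5,-22.2,-0.76]])

```text
time_s: 14.45
ee_pos: [0.4601, 0.2776, 0.1996]
tool_rot: [0.014, 3.141, 0.0]
contact_force: [0.6, 0.4, 1.4]
finger_gap: 0.878
grip_force: 0.0
```

```bash
python3 p3.py; python3 - <<'E'
from h import *
for k in range(2):
  for c in('side','top'):
    imaging.snapshot(c)
    for d in spotter.tip_of(c,'bottle')[:1]: print(c,round(d['p'],2),cam2w(c,d['centre']).round(4))
E
```

```text
[ 0.1 -0.6 -0.4  0.   0.  -0.5]
14.45 [0.46013821 0.27761675 0.19961074] [0.54 0.05 0.07 1.6  0.   0.55]
side 0.75 [0.4598 0.2778 0.0007]
top 0.58 [ 0.4591  0.276  -0.0006]
side 0.58 [0.4598 0.2817 0.001 ]
top 0.63 [ 0.4573  0.2737 -0.0014]
```

Aligned over the bottle. Descending to TCP z of about 0.037.

Request:
jog_arm(motion=[[0,0,60,0,0,0,-0.76],[0,0,110,0,0,0,-0.76],[0,0,145,0,0,0,-0.76],[0,0,163,0,0,0,-0.76],[0,0,163,0,0,0,-0.76]])

```text
time_s: 15.48
ee_pos: [0.4597, 0.2773, 0.0362]
tool_rot: [-0.008, -3.14, 0.001]
contact_force: [0.5, 0.8, 1.0]
finger_gap: 0.882
grip_force: 0.0
```

Request:
jog_arm(motion=[[0,0,0,0,0,0,0],[0,0,0,0,0,0,1],[0,0,0,0,0,0,1],[0,0,0,0,0,0,1],[0,0,0,0,0,0,1]], grip_force=25)

```text
time_s: 16.1
ee_pos: [0.461, 0.2782, 0.0388]
tool_rot: [0.008, 3.139, 0.003]
contact_force: [-0.5, -0.6, 6.3]
finger_gap: 0.59
grip_force: 26.2
```

Request:
jog_arm(motion=[[0,0,-20,0,0,0,1],[0,0,-60,0,0,0,1],[0,0,-110,0,0,0,1],[0,0,-155,0,0,0,1],[0,0,-155,0,0,0,1]])

```text
time_s: 16.73
ee_pos: [0.4615, 0.2784, 0.1964]
tool_rot: [0.008, 3.135, 0.006]
contact_force: [-0.4, 0.2, -0.6]
finger_gap: 0.589
grip_force: 26.5
```

```bash
cat > p4.py <<'E'
from h import *
p,r=tool()
for c in('side','top'):
    imaging.snapshot(c)
    for d in spotter.tip_of(c,'bottle')[:1]: print(c,round(d['p'],2),'bottle rel tcp',(cam2w(c,d['centre'])-p).round(4))
t=w([.001,.071,.2]); print(t, rel(t,RB), np.round(ctrl.state()['contact_force'],1), p)
E
python3 p4.py
```

```text
side 0.71 bottle rel tcp [-0.001   0.0014 -0.0394]
top 0.42 bottle rel tcp [-0.0008 -0.0021 -0.0426]
[ 0.57128278 -0.02104497  0.2       ] [-1.131e+02 -2.978e+02 -9.400e+00 -1.000e-01 -1.000e-01 -3.300e+00] [ 0.6  0.1 -1.1] [0.46152744 0.27839478 0.1963748 ]
```

Request:
jog_arm(motion=[[0,-50,0,0,0,0,1],[0,-100,0,0,0,-1,1],[-25,-150,-9,0,0,-2,1],[-55,-200,-9,0,0,-3,1],[-85,-250,-9,0,0,-3.3,1]])

```text
time_s: 17.55
ee_pos: [0.544, 0.0253, 0.1996]
tool_rot: [0.083, -3.139, 0.0]
contact_force: [1.8, 1.4, -0.0]
finger_gap: 0.591
grip_force: 26.6
```

Request:
jog_arm(motion=[[-28,-47,0,0,0,0,1],[-28,-47,0,0,0,0,1],[-28,-47,0,0,0,0,1]])

```text
time_s: 17.92
ee_pos: [0.5736, -0.0183, 0.1995]
tool_rot: [0.081, -3.138, -0.001]
contact_force: [1.0, 0.0, -0.4]
finger_gap: 0.589
grip_force: 26.6
```

```bash
python3 p4.py
```

```text
side 0.63 bottle rel tcp [-0.0019 -0.0005 -0.0363]
top 0.42 bottle rel tcp [-0.001  -0.0021 -0.0394]
[ 0.57128278 -0.02104497  0.2       ] [ 2.7 -3.6  0.9 -0.   0.   0.1] [ 0.4  0.  -1.4] [ 0.57360042 -0.01825262  0.19950867]
```

Request:
jog_arm(motion=[[2.5,-3,0,0,0,0,1],[2.5,-3,30,0,0,0,1],[2.5,-3,55,0,0,0,1],[2.5,-3,80,0,0,0,1],[2.5,-3,80,0,0,0,1]])

```text
time_s: 18.75
ee_pos: [0.5706, -0.0212, 0.1192]
tool_rot: [0.083, -3.137, -0.0]
contact_force: [0.7, -0.1, -0.6]
finger_gap: 0.583
grip_force: 26.6
```

```bash
python3 p4.py; python3 - <<'E'
from h import *
a=imaging.snapshot('side')[130:260,190:350]; b=imaging.snapshot('top')[140:270,260:420]
cv2.imwrite('pics/s3.png',cv2.resize(np.vstack([a,b]),None,fx=2.3,fy=2.3,interpolation=cv2.INTER_CUBIC)[:,:,::-1])
E
```

```text
side 0.71 bottle rel tcp [ 0.0002  0.0003 -0.0369]
[ 0.57128278 -0.02104497  0.2       ] [  1.    0.5 -77.7  -0.    0.1   0. ] [-0.   0.7 -1. ] [ 0.57058091 -0.02123779  0.11917705]
```

View pics/s3.png

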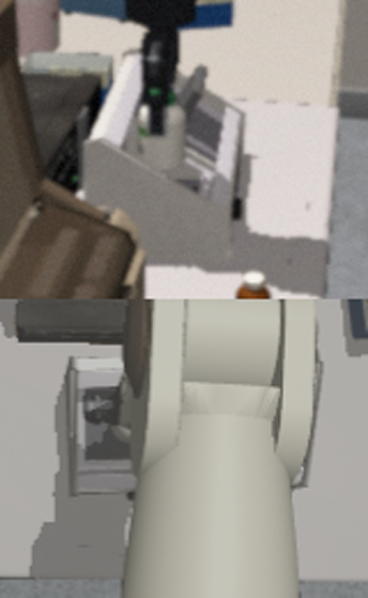

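The bottle hangs upright over the open well (side crop at about (165,145)), clear of the upper lip. Lowering.

Request:
jog_arm(motion=[[0,0,15,0,0,0,1],[0,0,28,0,0,0,1],[0,0,38,0,0,0,1],[0,0,41,0,0,0,1],[0,0,41,0,0,0,1]])

```text
time_s: 19.68
ee_pos: [0.5718, -0.0215, 0.0796]
tool_rot: [0.082, -3.14, 0.0]
contact_force: [0.3, -1.3, -0.9]
finger_gap: 0.588
grip_force: 26.6
```

Request:
jog_arm(motion=[[0,0,1,0,0,0,1],[0,0,2,0,0,0,1],[0,0,3,0,0,0,1],[0,0,3,0,0,0,1]])

```text
time_s: 20.18
ee_pos: [0.5719, -0.0215, 0.0767]
tool_rot: [-0.082, 3.141, -0.0]
contact_force: [0.8, 0.2, -0.1]
finger_gap: 0.589
grip_force: 26.6
```

Request:
jog_arm(motion=[[0,0,1,0,0,0,1],[0,0,2,0,0,0,1],[0,0,3,0,0,0,1],[0,0,3,0,0,0,1]])

```text
time_s: 20.68
ee_pos: [0.5718, -0.0215, 0.0736]
tool_rot: [0.082, -3.14, 0.0]
contact_force: [0.1, 0.3, -0.8]
finger_gap: 0.589
grip_force: 26.6
```

Request:
jog_arm(motion=[[0,0,1,0,0,0,1],[0,0,1.5,0,0,0,1],[0,0,2,0,0,0,1],[0,0,2,0,0,0,1]])

```text
time_s: 21.18
ee_pos: [0.572, -0.0215, 0.0728]
tool_rot: [-0.082, 3.139, -0.0]
contact_force: [-3.4, 1.1, 7.7]
finger_gap: 0.589
grip_force: 27.3
```

Floor contact is at the expected height. Releasing gently.

Request:
jog_arm(motion=[[0,0,-0.5,0,0,0,-0.25],[0,0,-0.5,0,0,0,-0.35],[0,0,-0.5,0,0,0,-0.45],[0,0,-0.5,0,0,0,-0.5],[0,0,-0.5,0,0,0,-0.5]])

```text
time_s: 21.8
ee_pos: [0.5718, -0.0215, 0.0722]
tool_rot: [0.082, -3.14, 0.0]
contact_force: [-0.1, -0.1, 0.2]
finger_gap: 0.752
grip_force: 0.0
```

Request:
jog_arm(motion=[[0,0,-10,0,0,0,-0.5],[0,0,-30,0,0,0,-0.5],[0,0,-60,0,0,0,-0.5],[0,0,-110,0,0,0,-0.5],[0,0,-140,0,0,0,-0.5]])

```text
time_s: 22.42
ee_pos: [0.5722, -0.0215, 0.2156]
tool_rot: [-0.082, 3.137, -0.001]
contact_force: [0.4, -0.1, -0.2]
finger_gap: 0.753
grip_force: 0.0
```

Request:
jog_arm(motion=[[50,0,0,0,0,0,-0.5],[100,0,0,0,0,0,-0.5],[150,0,0,0,0,0,-0.5],[200,0,0,0,0,0,-0.5],[200,0,0,0,0,0,-0.5]])

```text
time_s: 23.05
ee_pos: [0.3701, -0.032, 0.2139]
tool_rot: [-0.082, 3.137, -0.001]
contact_force: [-0.0, 0.2, 0.0]
finger_gap: 0.751
grip_force: 0.0
```

```bash
python3 - <<'E'
from h import *
for c in('side','top'):
    im=imaging.snapshot(c)
    for n in('bottle','hatch','well','small_bottle','label_roll'):
      for d in spotter.tip_of(c,n)[:1]: print(c,n,round(d['p'],2),'warmer',RW.inv().apply(cam2w(c,d['centre'])-W).round(4),cam2w(c,d['centre']).round(3))
    if c=='side': a=im[130:260,190:350]
    else: b=im[140:270,260:420]
print(ctrl.state()['contact_force'])
cv2.imwrite('pics/s4.png',cv2.resize(np.vstack([a,b]),None,fx=2.3,fy=2.3,interpolation=cv2.INTER_CUBIC)[:,:,::-1])
E
```

```text
side bottle 0.68 warmer [0.003  0.0706 0.036 ] [ 0.573 -0.021  0.036]
side hatch 0.73 warmer [-0.0058 -0.0677  0.0875] [ 0.572 -0.16   0.087]
side well 0.88 warmer [0.0089 0.07   0.0346] [ 0.579 -0.022  0.035]
side small_bottle 0.88 warmer [-0.1127  0.2771 -0.0021] [ 0.447  0.179 -0.002]
side label_roll 0.89 warmer [-0.0842  0.4858 -0.0005] [ 0.464  0.389 -0.   ]
top bottle 0.66 warmer [-0.      0.0689  0.0338] [ 0.57  -0.023  0.034]
top hatch 0.95 warmer [-0.0044 -0.0685  0.0875] [ 0.573 -0.161  0.088]
top well 0.85 warmer [0.0016 0.0744 0.0313] [ 0.572 -0.018  0.031]
top small_bottle 0.4 warmer [-0.1104  0.2737 -0.0045] [ 0.449  0.176 -0.005]
top label_roll 0.67 warmer [-0.0878  0.4806  0.004 ] [0.461 0.383 0.004]
[0.22209539 0.36706809 0.17635928]
```

View pics/s4.png

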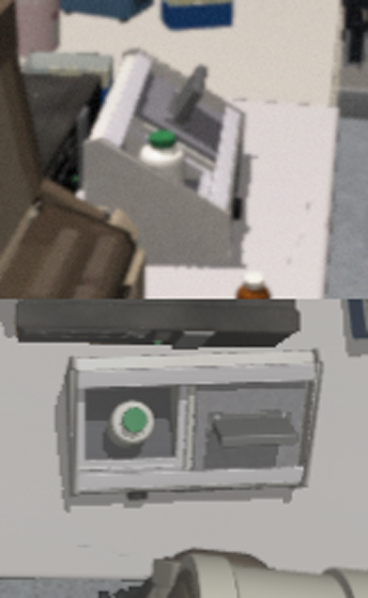

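The bottle stands upright in the well (side crop (162,150), top crop (132,420)). The hatch lies flat at the far end (top crop (255,430)), and the arm is clear. Handing in.

```bash
python3 -c "
from rig import ctrl; print(ctrl.close_job())"
```

```text
the job is handed in; nothing more can be done
None
```

The job is handed in at about 23 s of the 64 s allowed: in the last pictures the hatch lies parked flat at the far end, the larger bottle stands upright in the open well, and the small bottle and label roll have not moved; the hand-in call returned no verdict.

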